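# Wipe brass chips off the scanning fixture plate

### The job

Before the next scan, pick up the scraper with the orange handle and use it, never the gripper itself, to wipe both loose brass chips along the black fixture plate and over its end into the grey catch tray. Then stand the scraper upright on the bench again, clear of the plate and tray, and let go.

Things in the scene. Friction and masses are not known exactly. Their poses are not given: they have to be found in the camera images.
- plate_top (a point): Centre of the flat top of a fixed black fixture plate, 240 mm long (x), 130 wide (y), 45 high, blue square in its middle, no rims. x points along it to the grey open tray joined to its +x end, z up. Tray: x from 120 to 200 mm, 130 mm wide, walls 5 thick and 35 high (the scraper passes over them), floor 15 mm above the bench; chips pushed past the plate's end drop in.
- scraper_grip (a point): Handle centre, 58 mm above the underside, of a loose scraper standing on the bench (0.15 to 0.31 kg). White block 36 mm thick (x), 100 wide (y), 28 high; on it an orange handle 24 thick (x), 70 wide (y), 60 high, both centred on z (up). Same either way round. Wipe with the 100 mm face square to the plate's x, the underside on the plate or up to 3 mm above it.
- chip_a: Larger loose brass chip, 20 x 15 x 9 mm (x, y, z), 22 g, lying flat on the fixture plate, turned any way, within 40 mm of the plate's middle line and all of it between -35 and 75 mm along the plate's x. Origin at the centre of its underside.
- chip_b: Smaller loose brass chip, 15 x 13 x 9 mm (x, y, z), 15 g, lying flat on the fixture plate, turned any way, within the same bounds as the larger one, so that one middle stroke takes both. Origin at the centre of its underside.
Things that resemble listed ones, but are neither listed nor needed, are in the scene too. Leave any green or turquoise look-alike of the part that bears scraper_grip alone.

How it is judged:
By the outcome, as a careful person would: the job done as asked, in the order asked, and still so for the second after the job is handed in, with the robot touching nothing.
It also fails if it takes over 54 s, if anything falls off the work surface, if the arm or the gripper's body presses on something with over 40 N, if the wrist force passes 120 N, or if a joint passes its speed limit or range.

### The arm

A 6-joint arm with a two-finger parallel gripper is mounted at the origin on the work surface. World frame = base frame: x ahead of the robot, y to its left, z up, the work surface at z = 0. Lengths are in m, angles in rad, forces in N, time in s.
With the tool pointing down it reaches from about 0.3 to 0.775 m from the base axis. Payload 14.6 kg.
Tool frame: the origin (TCP) lies midway between the tips of the shut fingers; the grasp point (between the pads) lies 19 mm behind it (arm.tcp_to_grasp is the z of the grasp point in the tool frame, in m); z points along the fingers, y is the direction in which the jaws open and shut (so a half turn about z gives the same grasp; the last joint's range is limited). The gripper opens to 94 mm and grips with 3 to 60 N. Pads are 16 mm wide; open, the fingers measure 119 mm over their backs; the gripper's body (75 mm by 177 mm) begins 78 mm behind the grasp point.
Start: joints at [1.24, 0.3, 1.521, -0, 1.321, -0.067], TCP at [0.143, 0.531, 0.205] pointing down, gripper open.
Joint ranges: [-3.03, 3.03], [-0.79, 2.21], [0.23, 2.52], [-1.04, 4.18], [0, 3.07], [-2.55, 2.55]. Speed limits (rad/s): [2.22, 2.22, 2.57, 3.14, 3.14, 3.14].

### API

Orientations are given as a unit quaternion [w, x, y, z].
In Python, from cell import telemetry, viewer, arm gives the robot as it stands.
- The arm moves only by the shell command python3 -m inch 'ROWS' [FORCE]. ROWS is JSON, a list of rows, each an object of numbers: "tx", "ty", "tz": the shift along the tool's x, y, z scaled (see below); "rx", "ry", "rz": the turn, a rotation vector about the tool's x, y, z scaled (see below); "jaw": the opening, from 0 (shut) to 1 (fully open). A call has 1 to 8 rows; each row shifts and turns the commanded pose from where the row before left it, along the tool's axes as they then stand; what a row does not reach is not made up. The controller multiplies each number of a shift by 0.025 m and each number of a turn by 8 degrees. A row lasts 1/10 s, in which the tool goes at most 50 mm and 8.59 degrees, less where a joint would pass 70% of its speed; a pose out of reach is approached as far as the arm can. A call with a number of a shift or a turn outside -1 to 1 is refused whole. A call with a gripper value outside its range is refused whole. The fingers move at their own pace and stop on an object; FORCE is the grip in N (left out, the last holds). Time passes only in rows, so rows that do not move let the fingers close. It gives the time, the measured TCP pose, the force and the opening at its end, in the units of the state.
- telemetry.sense(): the state, without advancing time (a new reading comes with each control period).
- viewer.grab_frame(name): name is "scene" or "top" or "wrist"; returns a dict with "img" (384x512x3 uint8, blue, green, red), "camera_matrix" (3x3 intrinsics, pixels), "distortion" ([k1, k2, p1, p2, k3] as OpenCV has them; the pictures are not rectified), "R" (3x3) and "t" (3): a world point X has camera coordinates R X + t; the wrist camera has in their place "T_tool_cam" (4x4, takes a point from camera to tool coordinates, whose origin is the TCP and whose axes are the flange's). Camera axes: x right, y down, z forward; pixel columns grow to the right and rows downward; lengths in m; the calibration is good to about 2 mm. A picture is of the moment at which its call begins: read the wrist's pose just before it. There is no depth.
- arm.close_job(): hands the job in, once; it reports no verdict.
The state is a dict: "time": time; "joint_pos": joint angles; "dq": joint speeds; "tau": joint torques, N m; "tcp_pos": TCP position; "tool_rot": TCP orientation; "wrist_force": force on the tool from outside, world axes, zero at the start; "wrist_torque": the same for the moment, N m; "grip_width": finger opening in m.
Only numpy, scipy, OpenCV 4.12 (cv2) and the standard library are available. Lean on these libraries where they do the work, as an engineer would, in place of code of your own. Each camera call takes 0.05 s, during which the arm holds its last target. There are 200 camera calls.

## Working session

There is one attempt and no reset: what is moved stays moved. The work goes in short steps, Python scripts to look and compute and a shell command to move; the robot and the scene stay as the last step left them, time stands still between calls to the robot, and variables do not carry over. Pictures are saved under pics/ and viewed, about 8 in all and at most 12, crops included, and the job is handed in when it is done.

```bash
mkdir -p pics; ls; python3 - <<'E'
from cell import telemetry, viewer, arm
import cv2
print(telemetry.sense())
for n in("top","scene"):
    f=viewer.grab_frame(n); cv2.imwrite(f"pics/{n}0.png",f["img"]); print(n,f["camera_matrix"],f["distortion"],f["R"],f["t"])
E
```

```text
pics
{'time': 0.0, 'joint_pos': array([ 1.24039426e+00,  3.00447448e-01,  1.52158376e+00,  1.78757039e-05,
        1.32069295e+00, -6.66309249e-02]), 'dq': array([0.00072917, 0.00052624, 0.00208202, 0.00052197, 0.00127294,
       0.00123854]), 'tau': array([ 2.01685027e-03, -5.31807876e+01, -3.52742279e+01,  7.09387986e-02,
        2.43975897e-02, -8.23350570e-05]), 'tcp_pos': array([0.14332734, 0.53072542, 0.20489817]), 'tool_rot': array([-1.20063262e-04,  1.31505747e-01,  9.91315247e-01, -5.52932757e-04]), 'wrist_force': array([ 0.27144159, -0.93714584,  0.49434505]), 'wrist_torque': array([-0.01373765,  0.01031858,  0.00688629]), 'grip_width': 0.09396147870713097}
top [[377.54642163   0.         257.19622725]
 [  0.         377.54642163 193.36520272]
 [  0.           0.           1.        ]] [0.02331318 0.         0.         0.         0.        ] [[ 0.01169018 -0.99992738  0.00292889]
 [-0.99833469 -0.01183694 -0.05645994]
 [ 0.05649051 -0.00226399 -0.99840057]] [-0.12887901  0.6088056   0.70830044]
scene [[366.14414021   0.         251.62004805]
 [  0.         366.14414021 186.89039815]
 [  0.           0.           1.        ]] [-0.07019912  0.          0.          0.          0.        ] [[-0.42550831  0.90492734  0.00701319]
 [ 0.76187538  0.36240406 -0.53685119]
 [-0.48835293 -0.22309146 -0.8436478 ]] [ 0.40599806 -0.36503434  1.20908185]
```

View pics/top0.png

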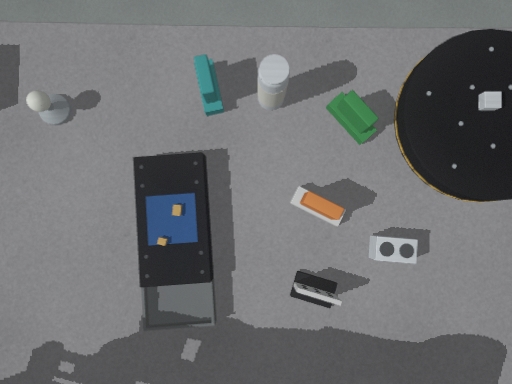

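View pics/scene0.png

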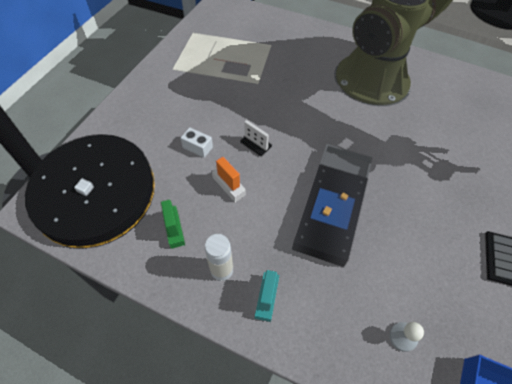

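The top view shows the plate at about (172,220) with its tray below it (toward the robot). The chips are at (177,210) and (162,241), and the orange scraper is at (320,206). I'll enlarge the plate and scraper.

```bash
python3 - <<'E'
import cv2,numpy as np
a=cv2.imread("pics/top0.png")
c1=cv2.resize(a[140:340,120:225],None,fx=3,fy=3,interpolation=cv2.INTER_CUBIC)
c2=cv2.resize(a[180:235,285:355],None,fx=6,fy=6,interpolation=cv2.INTER_CUBIC)
o=np.zeros((600,745,3),np.uint8); o[:600,:315]=c1; o[:330,320:740]=c2
cv2.imwrite("pics/crop.png",o)
E
```

```text
(no output)
```

View pics/crop.png

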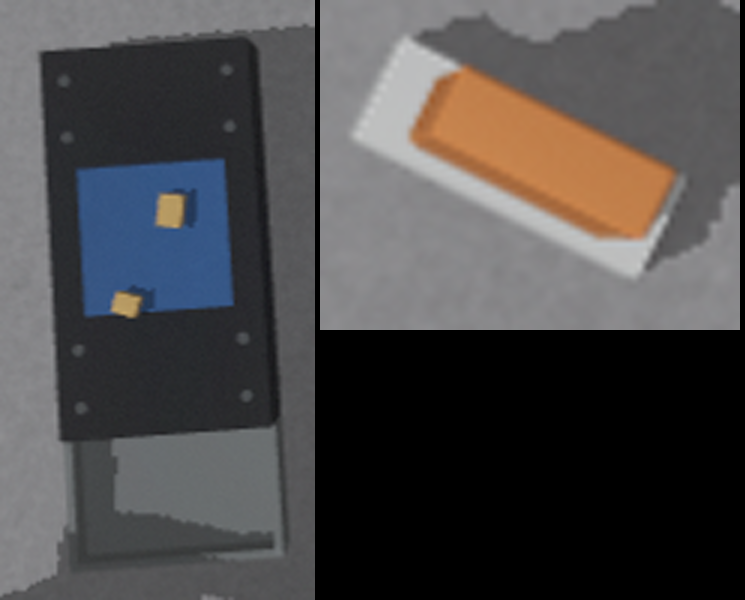

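The crop shows the blue square with corners at (77,170), (224,159), (233,304) and (86,317). The chips are at (171,211) and (127,304). The white block has corners at (408,38), (352,136) and (638,278), and the orange top runs along (462,66)–(682,176).

```bash
cat > h.py <<'E'
import numpy as np,cv2
from scipy.spatial.transform import Rotation as Ro
def ray(f,uv,z):
    """world points on plane z (list or scalar) seen at pixels uv by a fixed camera"""
    n=cv2.undistortPoints(np.float64(uv).reshape(-1,1,2),f["camera_matrix"],np.array(f["distortion"])).reshape(-1,2)
    R,t=np.array(f["R"]),np.array(f["t"]).ravel(); C=-R.T@t
    d=np.c_[n,np.ones(len(n))]@R
    return C+d*((z-C[2])/d[:,2])[:,None]
def tool():
    from cell import telemetry
    s=telemetry.sense(); q=s["tool_rot"]; return s, s["tcp_pos"], Ro.from_quat([q[1],q[2],q[3],q[0]])
def delta(target, ang):
    """shift in tool axes (units of 25 mm) and rz (units of 8 deg) to point down at target, jaw axis (tool y) at world angle ang"""
    s,p,r=tool(); y=r.as_matrix()[:,1]; a=np.arctan2(y[1],y[0])
    w=(ang-a+np.pi/2)%np.pi-np.pi/2
    M=r.as_matrix(); print("t",s["time"],"p",p.round(4),"jawang",np.degrees(a).round(2),"j",s["joint_pos"].round(2),"F",s["wrist_force"].round(1),"grip",s["grip_width"].round(4),"z",M[:,2].round(4))
    print("shift",(M.T@(np.array(target)-p)/.025).round(2),"world",(np.array(target)-p).round(4),"rz",(-np.degrees(w)/8).round(2))
E
python3 - <<'E'
from h import *
from cell import viewer
f=viewer.grab_frame("top")
P=lambda l,o,s:[(o[0]+(x+.5)/s-.5,o[1]+(y+.5)/s-.5) for x,y in l]
sq=ray(f,P([(77,170),(224,159),(233,304),(86,317)],(120,140),3),.045); print("sq",sq.round(4),sq.mean(0))
pl=ray(f,P([(40,52),(247,38),(271,425),(61,440)],(120,140),3),.045); print("pl",pl.round(4),pl.mean(0))
for q in (sq,pl):
    d=q[3]+q[2]-q[0]-q[1]; print("yaw x",np.degrees(np.arctan2(d[1],d[0])),np.linalg.norm(d)/2)
print("chips",ray(f,P([(171,211),(127,304)],(120,140),3),.054).round(4))
o=[(x-320,y) for x,y in[(408,38),(352,136),(638,278)]]
b=ray(f,P(o,(285,180),6),.028);print("blk",b.round(4),(b[0]+b[2])/2)
d=b[2]-b[1];print(np.linalg.norm(d),np.degrees(np.arctan2(d[1],d[0])),np.linalg.norm(b[0]-b[1]))
h=ray(f,P([(x-320,y) for x,y in[(462,66),(682,176)]],(285,180),6),.088);print("h",h.round(4));d=h[1]-h[0];print(np.degrees(np.arctan2(d[1],d[0])),np.linalg.norm(d))
E
```

```text
sq [[ 0.6008  0.0844  0.045 ]
 [ 0.6086 -0.0055  0.045 ]
 [ 0.52   -0.0129  0.045 ]
 [ 0.5112  0.0763  0.045 ]] [0.56014175 0.03556812 0.045     ]
pl [[ 0.6734  0.1092  0.045 ]
 [ 0.6839 -0.0182  0.045 ]
 [ 0.4472 -0.0376  0.045 ]
 [ 0.4372  0.0891  0.045 ]] [0.5604294  0.03562996 0.045     ]
yaw x -175.032649398609 0.08948353313002803
yaw x -175.23625826106024 0.23726677108754382
chips [[0.5762 0.0244 0.054 ]
 [0.5199 0.0494 0.054 ]]
blk [[ 0.6248 -0.2012  0.028 ]
 [ 0.5936 -0.1838  0.028 ]
 [ 0.5501 -0.2738  0.028 ]] [ 0.58741848 -0.2375278   0.028     ]
0.1000071318841287 -115.79347058580846 0.035754657963986844
h [[ 0.6122 -0.2101  0.088 ]
 [ 0.5811 -0.2736  0.088 ]]
-116.04255049093109 0.07067117317628227
```

```bash
python3 -c "
from h import *
delta([.5874,-.2375,.205],np.radians(-25.9))"
```

```text
Traceback (most recent call last):
  File "h.py", line 16, in delta
    M=r.as_matrix(); print("t",s["time"],"p",p.round(4),"jawang",np.degrees(a).round(2),"j",s["joint_pos"].round(2),"F",s["wrist_force"].round(1),"grip",s["grip_width"].round(4),"z",M[:,2].round(4))
                                                                                                                                                         ^^^^^^^^^^^^^^^^^^^^^
AttributeError: 'float' object has no attribute 'round'
```

```bash
sed -i 's/s\["grip_width"\].round(4)/round(s["grip_width"],4)/' h.py; python3 -c "
from h import *
delta([.5874,-.2375,.205],np.radians(-25.9))"
```

```text
t 0.15 p [0.1433 0.5308 0.205 ] jawang 74.89 j [ 1.24  0.3   1.52 -0.    1.32 -0.07] F [ 0.1 -0.5 -0. ] grip 0.0937 z [-3.e-04 -8.e-04 -1.e+00]
shift [-2.516e+01 -2.504e+01  2.000e-02] world [ 0.4441 -0.7683 -0.    ] rz -9.9
```

```bash

python3 -m inch '[{"tx":-1,"ty":-1,"jaw":1},{"tx":-1,"ty":-1,"jaw":1},{"tx":-1,"ty":-1,"jaw":1},{"tx":-1,"ty":-1,"jaw":1},{"tx":-1,"ty":-1,"jaw":1},{"tx":-1,"ty":-1,"jaw":1},{"tx":-1,"ty":-1,"jaw":1},{"tx":-1,"ty":-1,"jaw":1}]' | tail -5
python3 -m inch '[{"tx":-1,"ty":-1,"jaw":1},{"tx":-1,"ty":-1,"jaw":1},{"tx":-1,"ty":-1,"jaw":1},{"tx":-1,"ty":-1,"jaw":1},{"tx":-1,"ty":-1,"jaw":1},{"tx":-1,"ty":-1,"jaw":1},{"tx":-1,"ty":-1,"jaw":1},{"tx":-1,"ty":-1,"jaw":1}]' | tail -5
python3 -m inch '[{"tx":-1,"ty":-1,"jaw":1},{"tx":-1,"ty":-1,"jaw":1},{"tx":-1,"ty":-1,"jaw":1},{"tx":-1,"ty":-1,"jaw":1},{"tx":-1,"ty":-1,"jaw":1},{"tx":-1,"ty":-1,"jaw":1},{"rz":1,"jaw":1},{"rz":1,"jaw":1}]' | tail -5
python3 -m inch '[{"rz":1,"jaw":1},{"rz":1,"jaw":1},{"rz":1,"jaw":1},{"rz":1,"jaw":1},{"rz":1,"jaw":1},{"rz":1,"jaw":1},{"rz":1,"jaw":1},{"rz":1,"jaw":1}]' | tail -5
python3 -m inch '[{"rz":1,"jaw":1},{"rz":1,"jaw":1},{"rz":0.6,"jaw":1},{"jaw":1},{"jaw":1}]' | tail -5
python3 -c "
from h import *
delta([.5874,-.2375,.205],np.radians(-25.9))"
```

```text
t 0.15 p [0.1433 0.5308 0.205 ] jawang 74.89 j [ 1.24  0.3   1.52 -0.    1.32 -0.07] F [ 0.1 -0.5 -0. ] grip 0.0937 z [-3.e-04 -8.e-04 -1.e+00]
shift [-2.516e+01 -2.504e+01  2.000e-02] world [ 0.4441 -0.7683 -0.    ] rz -9.9invalid input at $[0]: expected keys tx, ty, tz, rx, ry, rz, jaw
invalid input at $[0]: expected keys tx, ty, tz, rx, ry, rz, jaw
invalid input at $[0]: expected keys tx, ty, tz, rx, ry, rz, jaw
invalid input at $[0]: expected keys tx, ty, tz, rx, ry, rz, jaw
invalid input at $[0]: expected keys tx, ty, tz, rx, ry, rz, jaw
```

```bash

python3 -m inch '[{"tx":-1,"ty":-1,"tz":0,"rx":0,"ry":0,"rz":0,"jaw":1},{"tx":-1,"ty":-1,"tz":0,"rx":0,"ry":0,"rz":0,"jaw":1},{"tx":-1,"ty":-1,"tz":0,"rx":0,"ry":0,"rz":0,"jaw":1},{"tx":-1,"ty":-1,"tz":0,"rx":0,"ry":0,"rz":0,"jaw":1},{"tx":-1,"ty":-1,"tz":0,"rx":0,"ry":0,"rz":0,"jaw":1},{"tx":-1,"ty":-1,"tz":0,"rx":0,"ry":0,"rz":0,"jaw":1},{"tx":-1,"ty":-1,"tz":0,"rx":0,"ry":0,"rz":0,"jaw":1},{"tx":-1,"ty":-1,"tz":0,"rx":0,"ry":0,"rz":0,"jaw":1}]' 
python3 -c "
from h import *
delta([.5874,-.2375,.205],np.radians(-25.9))"
```

```text
time: 0.95
tcp_pos: [0.2847, 0.2844, 0.2054]
tool_rot: [0.0, 0.131, 0.991, -0.0]
wrist_force: [-0.5, 0.1, 0.2]
grip_width: 0.0943
t 0.95 p [0.2847 0.2844 0.2054] jawang 74.9 j [ 0.69 -0.04  1.9  -0.    1.28 -0.61] F [-0.5  0.1  0.2] grip 0.0943 z [ 0. -0. -1.]
shift [-17.13 -17.     0.02] world [ 3.027e-01 -5.219e-01 -4.000e-04] rz -9.9
```

```bash

python3 -m inch '[{"tx":-1,"ty":-1,"tz":0,"rx":0,"ry":0,"rz":0,"jaw":1},{"tx":-1,"ty":-1,"tz":0,"rx":0,"ry":0,"rz":0,"jaw":1},{"tx":-1,"ty":-1,"tz":0,"rx":0,"ry":0,"rz":0,"jaw":1},{"tx":-1,"ty":-1,"tz":0,"rx":0,"ry":0,"rz":0,"jaw":1},{"tx":-1,"ty":-1,"tz":0,"rx":0,"ry":0,"rz":0,"jaw":1},{"tx":-1,"ty":-1,"tz":0,"rx":0,"ry":0,"rz":0,"jaw":1},{"tx":-1,"ty":-1,"tz":0,"rx":0,"ry":0,"rz":0,"jaw":1},{"tx":-1,"ty":-1,"tz":0,"rx":0,"ry":0,"rz":0,"jaw":1}]' >/dev/null
python3 -m inch '[{"tx":-1,"ty":-1,"tz":0,"rx":0,"ry":0,"rz":0,"jaw":1},{"tx":-1,"ty":-1,"tz":0,"rx":0,"ry":0,"rz":0,"jaw":1},{"tx":-1,"ty":-1,"tz":0,"rx":0,"ry":0,"rz":0,"jaw":1},{"tx":-1,"ty":-1,"tz":0,"rx":0,"ry":0,"rz":0,"jaw":1},{"tx":-1,"ty":-1,"tz":0,"rx":0,"ry":0,"rz":0,"jaw":1},{"tx":-1,"ty":-1,"tz":0,"rx":0,"ry":0,"rz":0,"jaw":1},{"tx":-1,"ty":-1,"tz":0,"rx":0,"ry":0,"rz":0,"jaw":1},{"tx":-1,"ty":-1,"tz":0,"rx":0,"ry":0,"rz":0,"jaw":1}]' >/dev/null
python3 -m inch '[{"tx":0,"ty":0,"tz":0,"rx":0,"ry":0,"rz":1,"jaw":1},{"tx":0,"ty":0,"tz":0,"rx":0,"ry":0,"rz":1,"jaw":1},{"tx":0,"ty":0,"tz":0,"rx":0,"ry":0,"rz":1,"jaw":1},{"tx":0,"ty":0,"tz":0,"rx":0,"ry":0,"rz":1,"jaw":1},{"tx":0,"ty":0,"tz":0,"rx":0,"ry":0,"rz":1,"jaw":1},{"tx":0,"ty":0,"tz":0,"rx":0,"ry":0,"rz":1,"jaw":1},{"tx":0,"ty":0,"tz":0,"rx":0,"ry":0,"rz":1,"jaw":1},{"tx":0,"ty":0,"tz":0,"rx":0,"ry":0,"rz":1,"jaw":1}]' >/dev/null
python3 -m inch '[{"tx":0,"ty":0,"tz":0,"rx":0,"ry":0,"rz":1,"jaw":1},{"tx":0,"ty":0,"tz":0,"rx":0,"ry":0,"rz":1,"jaw":1},{"tx":0,"ty":0,"tz":0,"rx":0,"ry":0,"rz":1,"jaw":1},{"tx":0,"ty":0,"tz":0,"rx":0,"ry":0,"rz":1,"jaw":1},{"tx":0,"ty":0,"tz":0,"rx":0,"ry":0,"rz":0.6,"jaw":1},{"tx":0,"ty":0,"tz":0,"rx":0,"ry":0,"rz":0,"jaw":1}]'
python3 -c "
from h import *
delta([.5874,-.2375,.205],np.radians(-25.9))"
```

```text
time: 3.95
tcp_pos: [0.5661, -0.2047, 0.2052]
tool_rot: [-0.0, 0.848, 0.53, -0.0]
wrist_force: [0.5, 0.2, -0.1]
grip_width: 0.0936
t 3.95 p [ 0.5661 -0.2047  0.2052] jawang -25.98 j [-0.41  0.42  1.36  0.    1.36  0.05] F [ 0.5  0.2 -0.1] grip 0.0936 z [-4.e-04  2.e-04 -1.e+00]
shift [-0.81  1.34  0.01] world [ 0.0213 -0.0328 -0.0002] rz -0.01
```

```bash

python3 -m inch '[{"tx":-0.41,"ty":0.67,"tz":0,"rx":0,"ry":0,"rz":0,"jaw":1},{"tx":-0.4,"ty":0.67,"tz":0,"rx":0,"ry":0,"rz":0,"jaw":1},{"tx":0,"ty":0,"tz":0,"rx":0,"ry":0,"rz":0,"jaw":1}]' >/dev/null
python3 -c "
from h import *
from cell import viewer
delta([.5874,-.2375,.039],np.radians(-25.9))
s,p,r=tool()
f=viewer.grab_frame('wrist'); T=np.array(f['T_tool_cam'])
# expected handle-top & block-top corners drawn in
c,sn=np.cos(np.radians(64.1)),np.sin(np.radians(64.1))
L=np.array([c,sn,0]);W=np.array([-sn,c,0]);C=np.array([.5874,-.2375,0])
im=f['img'].copy()
for l,w,z in((.035,.012,.088),(.05,.018,.028)):
    X=np.array([C+a*l*L+b*w*W+[0,0,z] for a,b in((1,1),(1,-1),(-1,-1),(-1,1))])
    t=r.inv().apply(X-p); cc=(t-T[:3,3])@T[:3,:3]
    u=cv2.projectPoints(cc,np.zeros(3),np.zeros(3),f['camera_matrix'],np.array(f['distortion']))[0]
    cv2.polylines(im,[u.astype(int)],True,(255,0,255),1)
cv2.imwrite('pics/w1.png',im)"
```

```text
t 4.25 p [ 0.5878 -0.2389  0.2048] jawang -25.82 j [-0.44  0.49  1.26 -0.    1.39  0.01] F [-0.2 -0.7 -1. ] grip 0.0938 z [-6.e-04  0.e+00 -1.e+00]
shift [ 0.05 -0.04  6.63] world [-0.0004  0.0014 -0.1658] rz 0.01
```

View pics/w1.png

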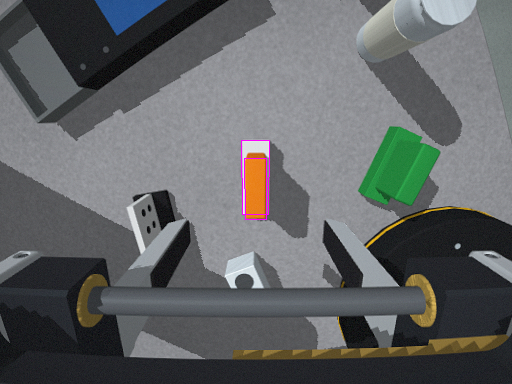

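The wrist view shows the scraper at (256,180), and my predicted outlines match it to within about 2 px (roughly 2 mm). The neighbours are clear, so I'm descending.

```bash

python3 -m inch '[{"tx":0,"ty":0,"tz":1,"rx":0,"ry":0,"rz":0,"jaw":1},{"tx":0,"ty":0,"tz":1,"rx":0,"ry":0,"rz":0,"jaw":1},{"tx":0,"ty":0,"tz":1,"rx":0,"ry":0,"rz":0,"jaw":1},{"tx":0,"ty":0,"tz":1,"rx":0,"ry":0,"rz":0,"jaw":1},{"tx":0,"ty":0,"tz":1,"rx":0,"ry":0,"rz":0,"jaw":1},{"tx":0,"ty":0,"tz":1,"rx":0,"ry":0,"rz":0,"jaw":1},{"tx":0,"ty":0,"tz":0.6,"rx":0,"ry":0,"rz":0,"jaw":1},{"tx":0,"ty":0,"tz":0,"rx":0,"ry":0,"rz":0,"jaw":1}]' >/dev/null
python3 -c "
from h import *
delta([.5874,-.2375,.039],np.radians(-25.9))"
python3 -m inch '[{"tx":0,"ty":0,"tz":0,"rx":0,"ry":0,"rz":0,"jaw":0.4},{"tx":0,"ty":0,"tz":0,"rx":0,"ry":0,"rz":0,"jaw":0.3},{"tx":0,"ty":0,"tz":0,"rx":0,"ry":0,"rz":0,"jaw":0},{"tx":0,"ty":0,"tz":0,"rx":0,"ry":0,"rz":0,"jaw":0},{"tx":0,"ty":0,"tz":0,"rx":0,"ry":0,"rz":0,"jaw":0},{"tx":0,"ty":0,"tz":0,"rx":0,"ry":0,"rz":0,"jaw":0},{"tx":0,"ty":0,"tz":0,"rx":0,"ry":0,"rz":0,"jaw":0},{"tx":0,"ty":0,"tz":0,"rx":0,"ry":0,"rz":0,"jaw":0}]' 40
python3 -m inch '[{"tx":0,"ty":0,"tz":0,"rx":0,"ry":0,"rz":0,"jaw":0},{"tx":0,"ty":0,"tz":0,"rx":0,"ry":0,"rz":0,"jaw":0},{"tx":0,"ty":0,"tz":0,"rx":0,"ry":0,"rz":0,"jaw":0},{"tx":0,"ty":0,"tz":0,"rx":0,"ry":0,"rz":0,"jaw":0}]' 50
```

```text
t 5.1 p [ 0.5864 -0.2368  0.0386] jawang -25.85 j [-0.44  0.65  1.41  0.    1.08  0.01] F [0.2 1.2 0.4] grip 0.0938 z [-0.0031  0.0015 -1.    ]
shift [-0.01  0.05 -0.02] world [ 0.001  -0.0007  0.0004] rz 0.01
time: 5.9
tcp_pos: [0.5875, -0.2376, 0.0404]
tool_rot: [-0.0, 0.848, 0.531, -0.0]
wrist_force: [-0.1, 0.4, 0.1]
grip_width: 0.0334
time: 6.3
tcp_pos: [0.5875, -0.2376, 0.0404]
tool_rot: [-0.0, 0.848, 0.531, -0.0]
wrist_force: [0.9, 0.1, -0.4]
grip_width: 0.0235
```

```bash

python3 -m inch '[{"tx":0,"ty":0,"tz":-0.3,"rx":0,"ry":0,"rz":0,"jaw":0},{"tx":0,"ty":0,"tz":-0.7,"rx":0,"ry":0,"rz":0,"jaw":0},{"tx":0,"ty":0,"tz":-1,"rx":0,"ry":0,"rz":0,"jaw":0},{"tx":0,"ty":0,"tz":-1,"rx":0,"ry":0,"rz":0,"jaw":0},{"tx":0,"ty":0,"tz":-1,"rx":0,"ry":0,"rz":0,"jaw":0},{"tx":0,"ty":0,"tz":-0.8,"rx":0,"ry":0,"rz":0,"jaw":0},{"tx":0,"ty":0,"tz":0,"rx":0,"ry":0,"rz":0,"jaw":0}]'
python3 -m inch '[{"tx":0,"ty":0,"tz":0,"rx":0,"ry":0,"rz":-0.7,"jaw":0},{"tx":0,"ty":0,"tz":0,"rx":0,"ry":0,"rz":-0.8,"jaw":0},{"tx":0,"ty":0,"tz":0,"rx":0,"ry":0,"rz":-0.8,"jaw":0},{"tx":0,"ty":0,"tz":0,"rx":0,"ry":0,"rz":-0.8,"jaw":0},{"tx":0,"ty":0,"tz":0,"rx":0,"ry":0,"rz":-0.75,"jaw":0},{"tx":0,"ty":0,"tz":0,"rx":0,"ry":0,"rz":0,"jaw":0}]'
python3 -c "
from h import *
delta([.645,.0429,.150],np.radians(4.9))"
```

```text
time: 7.0
tcp_pos: [0.5885, -0.238, 0.1638]
tool_rot: [0.002, 0.848, 0.531, 0.001]
wrist_force: [-0.3, 0.1, -1.7]
grip_width: 0.0237
time: 7.6
tcp_pos: [0.5871, -0.2374, 0.1592]
tool_rot: [-0.001, 0.676, 0.737, -0.0]
wrist_force: [-0.2, -0.3, -1.2]
grip_width: 0.0234
t 7.6 p [ 0.5871 -0.2374  0.1592] jawang 4.98 j [-0.44  0.52  1.32 -0.    1.3  -0.53] F [-0.2 -0.3 -1.2] grip 0.0234 z [-1.5e-03  7.0e-04 -1.0e+00]
shift [10.97  3.28  0.37] world [ 0.0579  0.2803 -0.0092] rz 0.01
```

```bash

python3 -m inch '[{"tx":0.5,"ty":0.2,"tz":0,"rx":0,"ry":0,"rz":0,"jaw":0},{"tx":1,"ty":0.3,"tz":0,"rx":0,"ry":0,"rz":0,"jaw":0},{"tx":1,"ty":0.3,"tz":0,"rx":0,"ry":0,"rz":0,"jaw":0},{"tx":1,"ty":0.3,"tz":0,"rx":0,"ry":0,"rz":0,"jaw":0},{"tx":1,"ty":0.3,"tz":0,"rx":0,"ry":0,"rz":0,"jaw":0},{"tx":1,"ty":0.3,"tz":0,"rx":0,"ry":0,"rz":0,"jaw":0},{"tx":1,"ty":0.3,"tz":0,"rx":0,"ry":0,"rz":0,"jaw":0},{"tx":1,"ty":0.3,"tz":0,"rx":0,"ry":0,"rz":0,"jaw":0}]' >/dev/null
python3 -m inch '[{"tx":1,"ty":0.3,"tz":0,"rx":0,"ry":0,"rz":0,"jaw":0},{"tx":1,"ty":0.3,"tz":0,"rx":0,"ry":0,"rz":0,"jaw":0},{"tx":1,"ty":0.3,"tz":0,"rx":0,"ry":0,"rz":0,"jaw":0},{"tx":0.47,"ty":0.18,"tz":0,"rx":0,"ry":0,"rz":0,"jaw":0},{"tx":0,"ty":0,"tz":0,"rx":0,"ry":0,"rz":0,"jaw":0},{"tx":0,"ty":0,"tz":0,"rx":0,"ry":0,"rz":0,"jaw":0}]'
python3 -c "
from h import *
from cell import viewer
delta([.645,.0429,.0875],np.radians(4.9))
f=viewer.grab_frame('scene');cv2.imwrite('pics/s1.png',cv2.resize(f['img'][110:300,250:450],None,fx=3,fy=3))"
```

```text
time: 9.0
tcp_pos: [0.6481, 0.0424, 0.1602]
tool_rot: [-0.0, 0.677, 0.736, -0.0]
wrist_force: [0.8, -0.3, -1.4]
grip_width: 0.0239
t 9.0 p [0.6481 0.0424 0.1602] jawang 4.84 j [ 0.01  0.56  1.26 -0.    1.32 -0.08] F [ 0.8 -0.3 -1.4] grip 0.0239 z [-4.e-04 -2.e-04 -1.e+00]
shift [ 0.03 -0.12  2.91] world [-0.0031  0.0005 -0.0727] rz -0.01
```

View pics/s1.png

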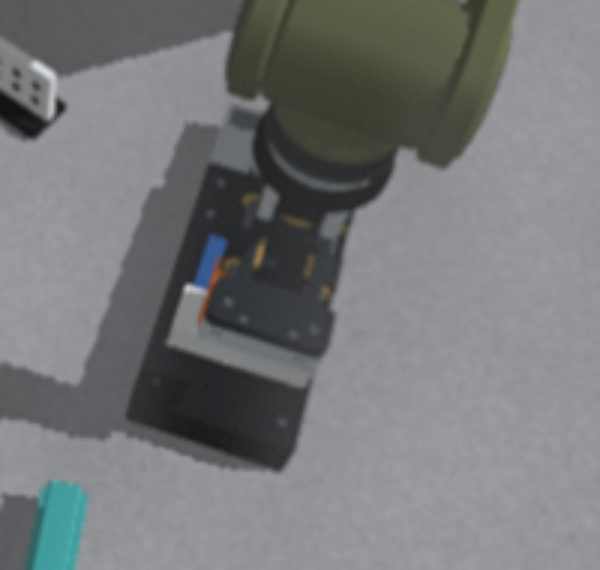

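The scene view shows the scraper held upright and square over the far end of the plate, with the white block at about (240,335) in the crop. I'm lowering it to roughly 2 mm above the plate.

```bash

python3 -m inch '[{"tx":0,"ty":-0.1,"tz":0.6,"rx":0,"ry":0,"rz":0,"jaw":0},{"tx":0,"ty":0,"tz":0.8,"rx":0,"ry":0,"rz":0,"jaw":0},{"tx":0,"ty":0,"tz":0.7,"rx":0,"ry":0,"rz":0,"jaw":0},{"tx":0,"ty":0,"tz":0.4,"rx":0,"ry":0,"rz":0,"jaw":0},{"tx":0,"ty":0,"tz":0.3,"rx":0,"ry":0,"rz":0,"jaw":0},{"tx":0,"ty":0,"tz":0.1,"rx":0,"ry":0,"rz":0,"jaw":0},{"tx":0,"ty":0,"tz":0,"rx":0,"ry":0,"rz":0,"jaw":0},{"tx":0,"ty":0,"tz":0,"rx":0,"ry":0,"rz":0,"jaw":0}]'
python3 -c "
from h import *
delta([.4238,.0239,.0868],np.radians(4.9))"
```

```text
time: 9.85
tcp_pos: [0.6462, 0.0426, 0.0887]
tool_rot: [0.0, 0.676, 0.737, 0.0]
wrist_force: [0.4, 0.1, -2.0]
grip_width: 0.0237
t 9.85 p [0.6462 0.0426 0.0887] jawang 4.88 j [ 0.01  0.62  1.34 -0.    1.18 -0.08] F [ 0.4  0.1 -2. ] grip 0.0237 z [ 0.0011 -0.     -1.    ]
shift [ 0.01 -8.93  0.07] world [-0.2224 -0.0187 -0.0019] rz -0.0
```

```bash

python3 -m inch '[{"tx":0,"ty":0,"tz":0.08,"rx":0,"ry":0,"rz":0,"jaw":0},{"tx":0,"ty":0,"tz":0,"rx":0,"ry":0,"rz":0,"jaw":0},{"tx":0,"ty":0,"tz":0,"rx":0,"ry":0,"rz":0,"jaw":0}]'
python3 -m inch '[{"tx":0,"ty":-0.3,"tz":0,"rx":0,"ry":0,"rz":0,"jaw":0},{"tx":0,"ty":-0.4,"tz":0,"rx":0,"ry":0,"rz":0,"jaw":0},{"tx":0,"ty":-0.4,"tz":0,"rx":0,"ry":0,"rz":0,"jaw":0},{"tx":0,"ty":-0.4,"tz":0,"rx":0,"ry":0,"rz":0,"jaw":0}]'
python3 -c "
from h import *
delta([.4238,.0239,.0868],np.radians(4.9))"
```

```text
time: 10.15
tcp_pos: [0.6459, 0.0427, 0.0861]
tool_rot: [0.0, 0.676, 0.737, 0.0]
wrist_force: [0.4, -0.5, -2.2]
grip_width: 0.0236
time: 10.55
tcp_pos: [0.6076, 0.0394, 0.086]
tool_rot: [-0.0, 0.676, 0.737, -0.0]
wrist_force: [-0.9, 0.2, -1.8]
grip_width: 0.0235
t 10.55 p [0.6076 0.0394 0.086 ] jawang 4.89 j [ 0.    0.55  1.46 -0.    1.13 -0.08] F [-0.9  0.2 -1.8] grip 0.0235 z [-0. -0. -1.]
shift [ 0.01 -7.38 -0.03] world [-0.1838 -0.0155  0.0008] rz -0.0
```

```bash

python3 -m inch '[{"tx":0,"ty":-0.4,"tz":-0.02,"rx":0,"ry":0,"rz":0,"jaw":0},{"tx":0,"ty":-0.4,"tz":0,"rx":0,"ry":0,"rz":0,"jaw":0},{"tx":0,"ty":-0.4,"tz":0,"rx":0,"ry":0,"rz":0,"jaw":0},{"tx":0,"ty":-0.4,"tz":0,"rx":0,"ry":0,"rz":0,"jaw":0},{"tx":0,"ty":-0.4,"tz":0,"rx":0,"ry":0,"rz":0,"jaw":0},{"tx":0,"ty":-0.4,"tz":0,"rx":0,"ry":0,"rz":0,"jaw":0},{"tx":0,"ty":-0.4,"tz":0,"rx":0,"ry":0,"rz":0,"jaw":0},{"tx":0,"ty":-0.4,"tz":0,"rx":0,"ry":0,"rz":0,"jaw":0}]'
python3 -m inch '[{"tx":0,"ty":-0.4,"tz":0,"rx":0,"ry":0,"rz":0,"jaw":0},{"tx":0,"ty":-0.4,"tz":0,"rx":0,"ry":0,"rz":0,"jaw":0},{"tx":0,"ty":-0.4,"tz":0,"rx":0,"ry":0,"rz":0,"jaw":0},{"tx":0,"ty":-0.4,"tz":0,"rx":0,"ry":0,"rz":0,"jaw":0},{"tx":0,"ty":-0.4,"tz":0,"rx":0,"ry":0,"rz":0,"jaw":0},{"tx":0,"ty":-0.4,"tz":0,"rx":0,"ry":0,"rz":0,"jaw":0},{"tx":0,"ty":-0.4,"tz":0,"rx":0,"ry":0,"rz":0,"jaw":0},{"tx":0,"ty":-0.4,"tz":0,"rx":0,"ry":0,"rz":0,"jaw":0}]'
python3 -m inch '[{"tx":0,"ty":-0.4,"tz":0,"rx":0,"ry":0,"rz":0,"jaw":0},{"tx":0,"ty":-0.4,"tz":0,"rx":0,"ry":0,"rz":0,"jaw":0},{"tx":0,"ty":0,"tz":0,"rx":0,"ry":0,"rz":0,"jaw":0},{"tx":0,"ty":0,"tz":0,"rx":0,"ry":0,"rz":0,"jaw":0}]'
python3 -c "
from h import *
from cell import viewer
delta([.4238,.0239,.0868],np.radians(4.9))
f=viewer.grab_frame('scene');g=viewer.grab_frame('top')
cv2.imwrite('pics/s2.png',np.hstack([cv2.resize(f['img'][110:300,250:380],None,fx=3,fy=3),cv2.resize(g['img'][140:330,120:225],None,fx=3,fy=3)]))"
```

```text
time: 11.35
tcp_pos: [0.528, 0.0326, 0.0865]
tool_rot: [0.0, 0.676, 0.737, 0.0]
wrist_force: [0.5, -1.2, -1.4]
grip_width: 0.0239
time: 12.15
tcp_pos: [0.4482, 0.0258, 0.0864]
tool_rot: [-0.0, 0.676, 0.737, -0.0]
wrist_force: [0.2, -0.0, -3.0]
grip_width: 0.0241
time: 12.55
tcp_pos: [0.4293, 0.0241, 0.0867]
tool_rot: [0.0, 0.676, 0.737, 0.0]
wrist_force: [0.3, 0.8, -2.5]
grip_width: 0.0237
t 12.55 p [0.4293 0.0241 0.0867] jawang 4.88 j [-0.03  0.18  1.97  0.    0.99 -0.11] F [ 0.3  0.8 -2.5] grip 0.0237 z [ 6.e-04  0.e+00 -1.e+00]
shift [ 0.01 -0.22 -0.01] world [-0.0055 -0.0002  0.0001] rz -0.0
```

View pics/s2.png

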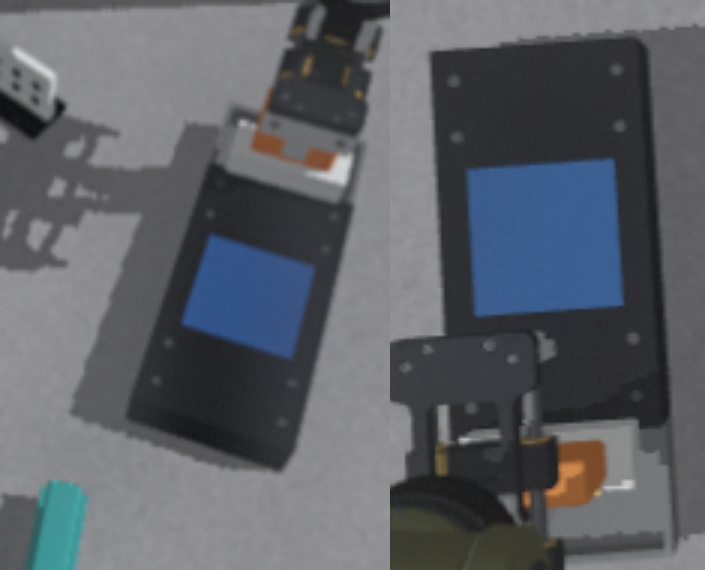

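The plate is clear of chips in both views. I'm raising the scraper and checking the tray.

```bash

python3 -m inch '[{"tx":0,"ty":0,"tz":-0.4,"rx":0,"ry":0,"rz":0,"jaw":0},{"tx":0,"ty":0,"tz":-0.8,"rx":0,"ry":0,"rz":0,"jaw":0},{"tx":0,"ty":0,"tz":-0.8,"rx":0,"ry":0,"rz":0,"jaw":0},{"tx":0,"ty":0,"tz":-0.6,"rx":0,"ry":0,"rz":0,"jaw":0},{"tx":0,"ty":0,"tz":-0.3,"rx":0,"ry":0,"rz":0,"jaw":0}]' >/dev/null
python3 -m inch '[{"tx":-0.5,"ty":0.5,"tz":0,"rx":0,"ry":0,"rz":0,"jaw":0},{"tx":-1,"ty":0.5,"tz":0,"rx":0,"ry":0,"rz":0,"jaw":0},{"tx":-1,"ty":0.5,"tz":0,"rx":0,"ry":0,"rz":0,"jaw":0},{"tx":-1,"ty":0.5,"tz":0,"rx":0,"ry":0,"rz":0,"jaw":0},{"tx":-1,"ty":0.5,"tz":0,"rx":0,"ry":0,"rz":0,"jaw":0},{"tx":-1,"ty":0.5,"tz":0,"rx":0,"ry":0,"rz":0,"jaw":0},{"tx":-1,"ty":0.5,"tz":0,"rx":0,"ry":0,"rz":0,"jaw":0},{"tx":-1,"ty":0.5,"tz":0,"rx":0,"ry":0,"rz":0,"jaw":0}]'
python3 -c "
from h import *
from cell import viewer
delta([.5875,-.2376,.0404],np.radians(-25.9))
f=viewer.grab_frame('scene');g=viewer.grab_frame('top')
cv2.imwrite('pics/s3.png',np.hstack([cv2.resize(f['img'][120:240,290:390],None,fx=4,fy=4),cv2.resize(g['img'][220:340,120:220],None,fx=4,fy=4)]))"
```

```text
time: 13.95
tcp_pos: [0.5452, -0.1552, 0.1588]
tool_rot: [-0.0, 0.676, 0.737, -0.0]
wrist_force: [-0.0, -0.1, -1.9]
grip_width: 0.024
t 13.95 p [ 0.5452 -0.1552  0.1588] jawang 4.88 j [-0.34  0.38  1.53  0.    1.24 -0.43] F [-0.  -0.1 -1.9] grip 0.024 z [-6.e-04  2.e-04 -1.e+00]
shift [-3.43  1.41  4.73] world [ 0.0423 -0.0824 -0.1184] rz 3.85
```

View pics/s3.png

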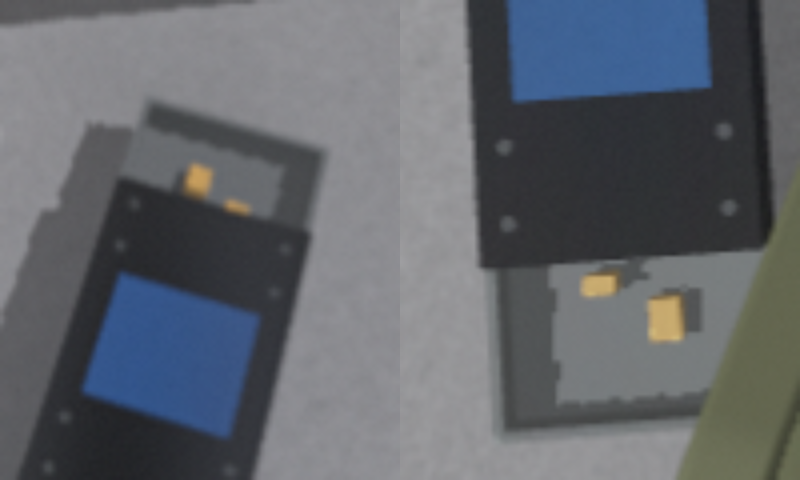

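Both chips lie in the tray, in the top crop at (600,285) and (666,318). Next I'm returning the scraper to its original spot.

```bash

python3 -m inch '[{"tx":-0.9,"ty":0.4,"tz":0,"rx":0,"ry":0,"rz":0,"jaw":0},{"tx":-0.9,"ty":0.4,"tz":0,"rx":0,"ry":0,"rz":0,"jaw":0},{"tx":-0.9,"ty":0.4,"tz":0,"rx":0,"ry":0,"rz":0,"jaw":0},{"tx":-0.7,"ty":0.2,"tz":0,"rx":0,"ry":0,"rz":0,"jaw":0},{"tx":0,"ty":0,"tz":0,"rx":0,"ry":0,"rz":0.8,"jaw":0},{"tx":0,"ty":0,"tz":0,"rx":0,"ry":0,"rz":0.8,"jaw":0},{"tx":0,"ty":0,"tz":0,"rx":0,"ry":0,"rz":0.8,"jaw":0},{"tx":0,"ty":0,"tz":0,"rx":0,"ry":0,"rz":0.8,"jaw":0}]' >/dev/null
python3 -m inch '[{"tx":0,"ty":0,"tz":0.5,"rx":0,"ry":0,"rz":0.65,"jaw":0},{"tx":0,"ty":0,"tz":0.9,"rx":0,"ry":0,"rz":0,"jaw":0},{"tx":0,"ty":0,"tz":0.9,"rx":0,"ry":0,"rz":0,"jaw":0},{"tx":0,"ty":0,"tz":0.9,"rx":0,"ry":0,"rz":0,"jaw":0},{"tx":0,"ty":0,"tz":0.7,"rx":0,"ry":0,"rz":0,"jaw":0},{"tx":0,"ty":0,"tz":0.4,"rx":0,"ry":0,"rz":0,"jaw":0},{"tx":0,"ty":0,"tz":0.2,"rx":0,"ry":0,"rz":0,"jaw":0},{"tx":0,"ty":0,"tz":0,"rx":0,"ry":0,"rz":0,"jaw":0}]'
python3 -c "
from h import *
delta([.5875,-.2376,.0404],np.radians(-25.9))"
```

```text
time: 15.65
tcp_pos: [0.5868, -0.2357, 0.0464]
tool_rot: [-0.0, 0.848, 0.531, -0.0]
wrist_force: [0.3, -0.8, -1.6]
grip_width: 0.0237
t 15.65 p [ 0.5868 -0.2357  0.0464] jawang -25.91 j [-0.44  0.64  1.41  0.    1.09  0.01] F [ 0.3 -0.8 -1.6] grip 0.0237 z [-4.e-04  2.e-04 -1.e+00]
shift [-0.06  0.06  0.24] world [ 0.0007 -0.0019 -0.006 ] rz -0.0
```

```bash

python3 -m inch '[{"tx":0,"ty":0,"tz":0.1,"rx":0,"ry":0,"rz":0,"jaw":0},{"tx":0,"ty":0,"tz":0.08,"rx":0,"ry":0,"rz":0,"jaw":0},{"tx":0,"ty":0,"tz":0.04,"rx":0,"ry":0,"rz":0,"jaw":0},{"tx":0,"ty":0,"tz":0,"rx":0,"ry":0,"rz":0,"jaw":0},{"tx":0,"ty":0,"tz":0,"rx":0,"ry":0,"rz":0,"jaw":0}]'
python3 -c "
from h import *
delta([.5875,-.2376,.0404],np.radians(-25.9))"
```

```text
time: 16.15
tcp_pos: [0.5869, -0.2359, 0.0411]
tool_rot: [0.0, 0.848, 0.531, 0.0]
wrist_force: [0.6, -0.3, -1.6]
grip_width: 0.0238
t 16.15 p [ 0.5869 -0.2359  0.0411] jawang -25.92 j [-0.44  0.65  1.41  0.    1.08  0.01] F [ 0.6 -0.3 -1.6] grip 0.0238 z [ 2.e-04 -1.e-04 -1.e+00]
shift [-0.05  0.05  0.03] world [ 0.0006 -0.0017 -0.0007] rz -0.0
```

```bash

python3 -m inch '[{"tx":0,"ty":0,"tz":0.03,"rx":0,"ry":0,"rz":0,"jaw":0},{"tx":0,"ty":0,"tz":0,"rx":0,"ry":0,"rz":0,"jaw":0},{"tx":0,"ty":0,"tz":0,"rx":0,"ry":0,"rz":0,"jaw":0}]'
python3 -m inch '[{"tx":0,"ty":0,"tz":0,"rx":0,"ry":0,"rz":0,"jaw":0.35},{"tx":0,"ty":0,"tz":0,"rx":0,"ry":0,"rz":0,"jaw":0.5},{"tx":0,"ty":0,"tz":0,"rx":0,"ry":0,"rz":0,"jaw":0.8},{"tx":0,"ty":0,"tz":0,"rx":0,"ry":0,"rz":0,"jaw":1},{"tx":0,"ty":0,"tz":0,"rx":0,"ry":0,"rz":0,"jaw":1},{"tx":0,"ty":0,"tz":0,"rx":0,"ry":0,"rz":0,"jaw":1},{"tx":0,"ty":0,"tz":0,"rx":0,"ry":0,"rz":0,"jaw":1},{"tx":0,"ty":0,"tz":0,"rx":0,"ry":0,"rz":0,"jaw":1}]'
```

```text
time: 16.45
tcp_pos: [0.587, -0.2359, 0.0404]
tool_rot: [0.0, 0.848, 0.531, 0.0]
wrist_force: [1.0, -1.1, -0.1]
grip_width: 0.0237
time: 17.25
tcp_pos: [0.5868, -0.2359, 0.0402]
tool_rot: [0.0, 0.848, 0.531, 0.0]
wrist_force: [-0.9, -0.6, 0.7]
grip_width: 0.0844
```

```bash

python3 -m inch '[{"tx":0,"ty":0,"tz":-0.4,"rx":0,"ry":0,"rz":0,"jaw":1},{"tx":0,"ty":0,"tz":-0.8,"rx":0,"ry":0,"rz":0,"jaw":1},{"tx":0,"ty":0,"tz":-1,"rx":0,"ry":0,"rz":0,"jaw":1},{"tx":0,"ty":0,"tz":-1,"rx":0,"ry":0,"rz":0,"jaw":1},{"tx":0,"ty":0,"tz":-1,"rx":0,"ry":0,"rz":0,"jaw":1},{"tx":0,"ty":0,"tz":-1,"rx":0,"ry":0,"rz":0,"jaw":1},{"tx":0,"ty":0,"tz":-0.8,"rx":0,"ry":0,"rz":0,"jaw":1},{"tx":0,"ty":0,"tz":0,"rx":0,"ry":0,"rz":0,"jaw":1}]'
python3 -c "
from h import *
from cell import viewer
f=viewer.grab_frame('scene');g=viewer.grab_frame('wrist')
cv2.imwrite('pics/s4.png',np.hstack([cv2.resize(f['img'][90:290,160:390],(460,400)),cv2.resize(g['img'],None,fx=.66,fy=1.0417)[:400]]))"
```

```text
time: 18.05
tcp_pos: [0.5878, -0.2363, 0.194]
tool_rot: [0.002, 0.848, 0.531, 0.001]
wrist_force: [0.5, 0.0, -0.2]
grip_width: 0.0938
```

View pics/s4.png

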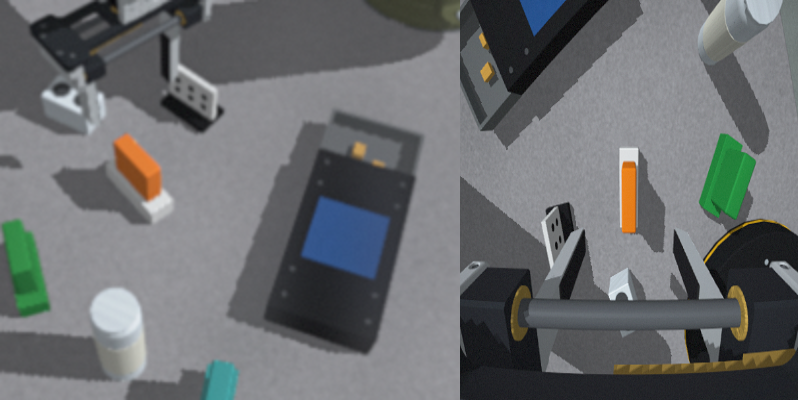

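The scraper stands upright on its own at (140,180), with the gripper clear above it. Both chips are in the tray at (358,150) and (377,163). I'm handing the job in.

```bash
python3 -c "
from cell import arm
print(arm.close_job())"
```

```text
the job is handed in; nothing more can be done
None
```

The job is done and handed in at about 18 s of the 54 s allowed. I gripped the orange-handled scraper and wiped both brass chips along the plate and over its end into the grey tray in one stroke, with the underside about 1 mm above the plate. I then stood the scraper back at its original spot and let go.

- **Chips and plate:** the last pictures show both chips in the tray and nothing left on the plate.
- **Scraper:** it is standing upright on the bench, clear of the plate and tray, with the open gripper about 15 cm above where it let go.
- **Forces:** wrist force readings stayed within about 3 N whenever I read them.
- **Failed or disagreeing checks:** my first batch of move commands was refused because some keys were missing, so nothing moved. The stroke ended about 5 mm short of the planned end point, but both chips had already dropped into the tray.

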